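# Offer a cover plate up to the drive housing

## Task

The cover plate for the open drive housing is lying in the drawer of the small parts cabinet. Pull the drawer open all the way, or nearly, lift the cover plate out, and hold it level over the housing, about a centimetre above it and not touching, with its four corner holes lined up over the four threaded holes so that screws could go straight in (either way round will do). The job finishes while you are still holding the plate there: do not set it down or let go, and leave the slide box, small beaker and white-capped vial where they stand.

Things in the scene. Friction and masses are not known exactly. Their poses are not given: they have to be found in the camera images.
- parts_cabinet_drawer0 (a joint): drawer of the small white parts cabinet (210 deep, 190 wide, 95 mm high), whose grey drawer front faces roughly the robot. Value in m: 0 shut, 0.141 end stop; starts at 0 to 0.012. About 1 N of friction, no spring. Inside 148 mm wide, 165 mm long; floor 22 mm, side walls 73 mm, front panel (15 mm thick) 83 mm above the worktop
- parts_cabinet_drawer0_handle (a point): middle of the drawer's handle: a level round steel bar, 11 mm thick, 95 mm long, 57 mm above the worktop, its axis 35 mm in front of the drawer front (29 mm gap behind it), on two thin posts 81 mm apart. Axes: x into the cabinet (the drawer opens along -x), y along the bar, z up. Moves with the drawer
- cover_grip (a point): centre of the cover plate's bar handle: steel, 70 long, 12 wide, 14 mm high, over the plate's middle, 33 mm above the plate's underside (22 mm gap under the bar). Axes: x along the bar and the plate's long side, y short side, z up. Starts flat in the shut drawer near its front, bar roughly parallel to the drawer front; clear of the cabinet's top once the drawer is open
- cover_hole_a (a point): the cover is a bare aluminium plate 120 x 80 x 4 mm, 0.11 to 0.22 kg, with a 10 mm hole in each corner, at +/-50, +/-30 mm of its middle. This point: centre, on the underside, of the hole at x -50, y -30 mm (axes as cover_grip)
- cover_hole_b (a point): centre, on the plate's underside, of the cover's opposite corner hole, at x +50, y +30 mm
- housing_hole_a (a point): the drive housing is a fixed grey open-topped box, 124 x 84 mm, 45 mm high, a motor and pinion inside, a foot at either end, four threaded holes 6 mm wide in its rim. This point: mouth, on the rim's top face 45 mm above the worktop, of the hole at x -50, y -30 mm of its middle. Axes: x along its long side, z up
- housing_hole_b (a point): mouth of the diagonally opposite threaded hole, at x +50, y +30 mm (the other two lie at +50, -30 and -50, +30 mm)
- slide_box_mid (a point): green box of microscope slides, 56 x 81 x 28 mm, lying flat; this point is its centre. To be left alone
- beaker_small_mid (a point): small clear plastic beaker, 60 mm wide, 63 mm high, standing; this point is its centre. To be left alone
- white_vial_mid (a point): small brown vial with a white cap, 21 mm wide, 51 mm high, standing; this point is its centre. To be left alone

How it is judged:
By the outcome, as a careful person would: the job done as asked, in the order asked, and still so for the second after the job is handed in, while the arm keeps its last pose, push and grip.
It also fails if it takes over 58 s, if anything falls off the work surface, if the arm or the gripper's body presses on something with over 40 N, if the wrist force passes 120 N, or if a joint passes its speed limit or range.

## Robot

A 6-joint arm with a two-finger parallel gripper is mounted at the origin on a cart in front of the work surface, level with it; the furniture and walls round the work are solid. World frame = base frame: x ahead of the robot, y to its left, z up, the work surface at z = 0. Lengths are in m, angles in rad, forces in N, time in s.
With the tool pointing down it reaches from about 0.375 to 0.975 m from the base axis. Payload 3.8 kg.
Tool frame: the origin (TCP) lies midway between the tips of the shut fingers; the grasp point (between the pads) lies 19 mm behind it; x points along the fingers, z is the direction in which the jaws open and shut, and the axes are right-handed (so a half turn about x gives the same grasp; the last joint's range is limited). The gripper opens to 85 mm and grips with 20 to 120 N. Pads are 22 mm wide; open, the fingers measure 114 mm over their backs; the gripper's body (76 mm by 85 mm) begins 54 mm behind the grasp point. The pads swing forward as they close: fully open they stand 13 mm farther back than shut.
Start: joints at [1.115, 0.264, 1.604, -0, 1.274, -0.037], TCP at [0.274, 0.617, 0.231] pointing down, gripper open.
Joint ranges: [-2.63, 2.63], [-0.94, 2.18], [0.31, 2.57], [-1.31, 4.45], [0, 2.66], [-2.55, 2.55]. Speed limits (rad/s): [2.57, 2.57, 3.14, 3.14, 3.14, 3.14].

## Interface

Orientations are given as a rotation vector (axis times angle).
In Python, from workcell import * gives the robot as it stands. The module is installed in compiled form; this text tells all that it offers.
- The arm moves only by the tool carry_out, never from a script. Its arguments are lists of equal length, an entry for each row: "offset": the shift along the tool's x, y, z in cm, a list of three; "delta_rot": the turn, a rotation vector about the tool's x, y, z in degrees, a list of three. A call has exactly 5 rows; each row shifts and turns the commanded pose from where the row before left it, along the tool's axes as they then stand; what a row does not reach is not made up. A row lasts 1/12 s, in which the tool goes at most 41.7 mm and 7.16 degrees, less where a joint would pass 70% of its speed; a pose out of reach is approached as far as the arm can. A call is refused whole if a number of a shift passes 4.17 or a number of a turn 7.16, either way. A call with a gripper value outside its range is refused whole. "fingers" is the opening, from -1 (shut) to 1 (fully open), set as the call begins (left out, the last holds). The fingers move at their own pace and stop on an object; "newtons" is the grip in N (left out, the last holds). Time passes only in rows, so rows that do not move let the fingers close, or fill a call up. It gives the time, the measured TCP pose, the force and the opening at its end, in the units of the state.
- read_state(): the state, without advancing time (a new reading comes with each control period).
- read_camera(name): name is "scene" or "side" or "wrist"; returns (picture, depth): 420x560x3 uint8, red, green, blue; 420x560 float32, m along the optical axis (not along the pixel's ray), 0 where there is no reading.
- get_calibration(name): a dict with "fx", "fy", "cx", "cy" (pixels), "R" (3x3) and "t" (3): a world point X has camera coordinates R X + t; the wrist camera has in their place "mount" (4x4, takes a point from camera to tool coordinates, whose origin is the TCP and whose axes are the tool frame's). Camera axes: x right, y down, z forward; pixel columns grow to the right and rows downward; lengths in m; the calibration is good to about 2 mm. A picture is of the moment at which its call begins: read the wrist's pose just before it. get_calibration takes no time and is no camera call.
- finish_job(): hands the job in, once; it reports no verdict.
The state is a dict: "time": time; "q": joint angles; "joint_vel": joint speeds; "joint_torque": joint torques, N m; "tool_pos": TCP position; "tcp_rot": TCP orientation; "wrist_force": force on the tool from outside, world axes, zero at the start; "torque": the same for the moment, N m; "width": opening from 0.0 (shut) to 1.0 (fully open).
Only numpy, scipy, OpenCV 4.12 (cv2) and the standard library are available. Lean on these libraries where they do the work, as an engineer would, in place of code of your own. Each camera call takes 0.05 s, during which the arm holds its last target. There are 200 camera calls.

## Working session

There is one attempt and no reset: what is moved stays moved. The work goes in short steps, Python scripts to look and compute and a tool call to move; the robot and the scene stay as the last step left them, time stands still between calls to the robot, and variables do not carry over. Pictures are saved under pics/ and viewed, about 8 in all and at most 12, crops included, and the job is handed in when it is done.

Besides the shell and the picture viewer there is one more tool, called after "Request:" by a JSON object that holds its "fn" and its "kwargs", one argument or row to a line. carry_out: Moves the arm, as the interface text tells. Its arguments: {"type":"object","properties":{"offset":{"type":"array"},"delta_rot":{"type":"array"},"fingers":{"type":"number"},"newtons":{"type":"number"}},"required":["offset","delta_rot"]}

```bash
mkdir -p pics
cat > h.py <<'E'
from workcell import *
import numpy as np, cv2
from scipy.spatial.transform import Rotation as Ro
def T():
    s=read_state(); return np.array(s["tool_pos"]),Ro.from_rotvec(s["tcp_rot"]).as_matrix(),s
def cam(name):
    """returns img, depth, K, Rcw, origin (camera-to-world)"""
    p,R,s=T(); c=get_calibration(name); im,d=read_camera(name)
    if "mount" in c:
        M=np.array(c["mount"]); Rw=R@M[:3,:3]; o=R@M[:3,3]+p
    else:
        Rw=np.array(c["R"]).T; o=-Rw@np.array(c["t"])
    return im,d,(c["fx"],c["fy"],c["cx"],c["cy"]),Rw,o
def plane(u,v,z,C):
    K,Rw,o=C; r=Rw@np.array([(u-K[2])/K[0],(v-K[3])/K[1],1]); return o+r*(z-o[2])/r[2]
def cloud(d,C):
    K,Rw,o=C; v,u=np.indices(d.shape)
    P=np.stack([(u-K[2])/K[0]*d,(v-K[3])/K[1]*d,d],-1)@Rw.T+o; P[d==0]=np.nan; return P
def save(n,im): cv2.imwrite("pics/"+n+".png",cv2.cvtColor(im,cv2.COLOR_RGB2BGR))
E
python3 - <<'E'
from h import *
p,R,s=T(); print(s); print(R)
for n in("scene","side","wrist"):
    im,d,*C=cam(n); save(n+"0",im); np.savez("/tmp/"+n,im=im,d=d,K=C[0],R=C[1],o=C[2]); print(n,C[2],C[1][:,2],C[0])
a=cv2.imread("pics/scene0.png");b=cv2.imread("pics/side0.png")
E
```

```text
{'time': 0.0, 'q': array([ 1.11513631e+00,  2.64767382e-01,  1.60538593e+00, -2.00782280e-05,
        1.27370397e+00, -3.69077129e-02]), 'joint_vel': array([-0.00105458,  0.00017989,  0.00118405,  0.00018697,  0.00029247,
        0.00086118]), 'joint_torque': array([-6.64057534e-04, -5.15107119e+01, -3.67321837e+01, -5.39818686e-06,
        1.27495191e-02,  1.44846950e-05]), 'tool_pos': array([0.27415622, 0.61600833, 0.229946  ]), 'tcp_rot': array([-0.89668087,  1.38066423,  0.89474197]), 'wrist_force': array([-0.3053141 ,  0.00649917,  0.48313411]), 'torque': array([-0.02194317,  0.03228105, -0.01453378]), 'width': 0.999750268711953}
[[-9.79319145e-04 -9.13599359e-01  4.06614377e-01]
 [-2.04201394e-03  4.06615552e-01  9.13597079e-01]
 [-9.99997436e-01  6.43908837e-05 -2.26378902e-03]]
scene [-0.53994282 -0.79463796  0.75314037] [ 0.71956951  0.51647203 -0.46419431] (520.6872872577832, 520.6872872577832, 270.9742559188376, 210.34575313243977)
side [-0.04163024 -0.99318482  0.9079772 ] [ 0.41615764  0.68989728 -0.59232978] (491.1241758186269, 491.1241758186269, 279.47411657143766, 208.92984222465273)
wrist [0.20508225 0.6490368  0.37211482] [ 0.27293188 -0.12298278 -0.95414015] (305.926315770113, 305.926315770113, 283.04998960391185, 212.51422792742477)
```

View pics/scene0.png

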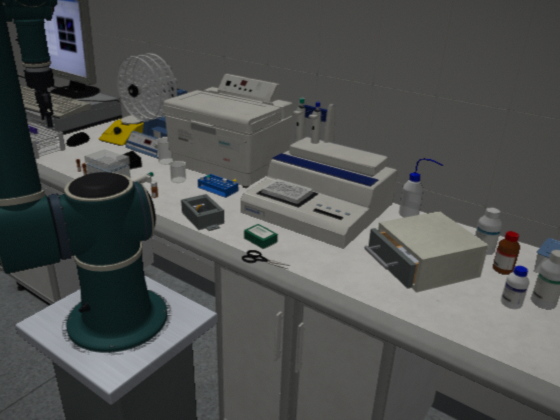

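View pics/side0.png

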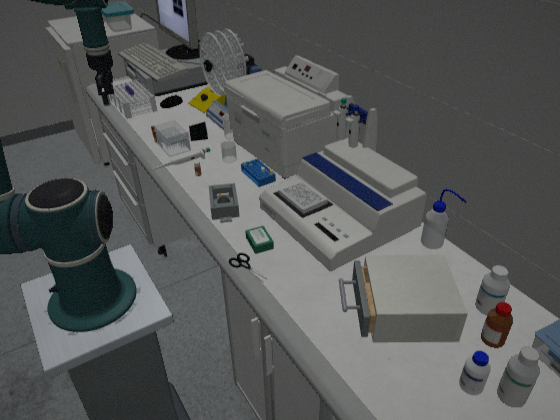

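The scene view shows the housing at about (202,210), the green box at (261,235) and the cabinet at (425,250), with its handle at (385,258). In the side view the housing is at (224,200), the handle at (345,295), the beaker at (229,152) and the vial at (198,170).

Run:
```python
from h import *
for n,h,ho in(("scene",(355,215,500,300),(170,185,235,235)),("side",(325,245,480,350),(200,170,250,230))):
    z=np.load("/tmp/%s.npz"%n); C=(z["K"],z["R"],z["o"]); P=cloud(z["d"],C); im=z["im"]
    u0,v0,u1,v1=h; Q=P[v0:v1,u0:u1].reshape(-1,3)
    t=Q[(Q[:,2]>.088)&(Q[:,2]<.102)]; r=cv2.minAreaRect((t[:,:2]*1000).astype(np.float32)); print(n,"cab top",len(t),r,np.median(t[:,2]))
    u0,v0,u1,v1=ho; Q=P[v0:v1,u0:u1].reshape(-1,3)
    t=Q[(Q[:,2]>.041)&(Q[:,2]<.049)]; r=cv2.minAreaRect((t[:,:2]*1000).astype(np.float32)); print("housing",len(t),r)
    print(cv2.boxPoints(r))
z=np.load("/tmp/side.npz"); C=(z["K"],z["R"],z["o"]); P=cloud(z["d"],C)
for v in range(270,325,6): print(v,[tuple(np.round(P[v,u]*1000).astype(int)) if z["d"][v,u]>0 else 0 for u in range(338,364,3)])
def crop(n,b,k):
    im=np.load("/tmp/%s.npz"%n)["im"]; return cv2.resize(im[b[1]:b[3],b[0]:b[2]],(400,400),interpolation=cv2.INTER_CUBIC)
save("crops",np.hstack([crop("side",(320,250,400,330),5),crop("scene",(350,220,430,300),5)]))
```

```text
scene cab top 3283 ((681.6463623046875, -485.6512145996094), (196.9178466796875, 314.67144775390625), 57.4229850769043) 0.09651911412552405
housing 406 ((454.16290283203125, 173.13136291503906), (133.8695068359375, 87.42510223388672), 66.97122955322266)
[[387.74945 128.6308 ]
 [468.20752  94.43069]
 [520.57635 217.63193]
 [440.1183  251.83203]]
side cab top 5239 ((637.1443481445312, -455.9770202636719), (197.19003295898438, 196.95419311523438), 57.988304138183594) 0.0949412814980859
housing 388 ((456.63720703125, 171.3165283203125), (134.27993774414062, 83.97064971923828), 67.45525360107422)
[[392.1186   125.404755]
 [469.67224   93.20999 ]
 [521.1558   217.2283  ]
 [443.60217  249.42307 ]]
270 [(np.int64(582), np.int64(-254), np.int64(-1)), (np.int64(588), np.int64(-259), np.int64(0)), (np.int64(595), np.int64(-262), np.int64(-1)), (np.int64(600), np.int64(-269), np.int64(2)), (np.int64(609), np.int64(-271), np.int64(0)), (np.int64(576), np.int64(-318), np.int64(53)), (np.int64(562), np.int64(-345), np.int64(82)), (np.int64(566), np.int64(-350), np.int64(84)), (np.int64(583), np.int
[... 3148 characters left out ...]
t64(501), np.int64(-396), np.int64(-3)), (np.int64(505), np.int64(-401), np.int64(-1)), (np.int64(511), np.int64(-405), np.int64(-1)), (np.int64(518), np.int64(-408), np.int64(-2)), (np.int64(507), np.int64(-430), np.int64(26)), (np.int64(490), np.int64(-457), np.int64(63))]
324 [(np.int64(471), np.int64(-400), np.int64(-1)), (np.int64(476), np.int64(-405), np.int64(0)), (np.int64(479), np.int64(-411), np.int64(4)), (np.int64(488), np.int64(-412), np.int64(-1)), (np.int64(495), np.int64(-415), np.int64(-2)), (np.int64(500), np.int64(-420), np.int64(0)), (np.int64(507), np.int64(-422), np.int64(-3)), (np.int64(499), np.int64(-440), np.int64(20)), (np.int64(485), np.int64(-464), np.int64(53))]
```

View pics/crops.png

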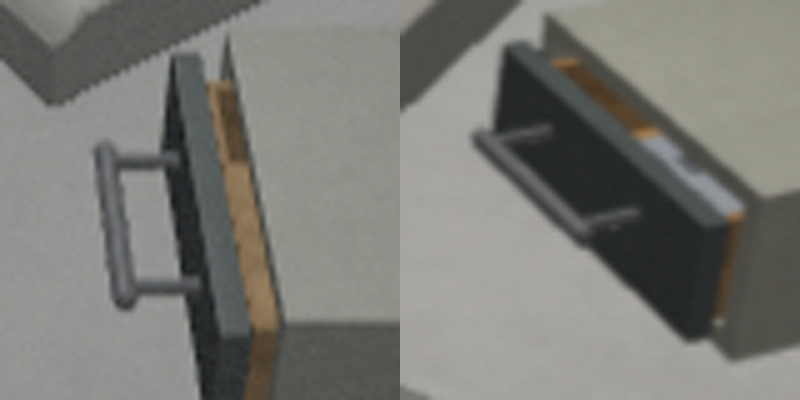

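```bash
cat >> h.py <<'E'
def down(yaw,pitch=0):
    """tool pointing down, jaw axis z at yaw (deg)"""
    a=np.radians(yaw); x=np.array([0,0,-1.]); z=np.array([np.cos(a),np.sin(a),0]); return np.stack([x,np.cross(z,x),z],1)
def plan(wps,n,p=None,R=None):
    """wps: list of (pos,yaw); n rows for each; prints tool-frame offsets cm, deg"""
    if p is None: p,R,_=T()
    k=0
    for (q,y),m in zip(wps,n):
        q=np.array(q); Rt=down(y)
        for i in range(m):
            w=Ro.from_matrix(R.T@Rt).as_rotvec(degrees=True)/(m-i)
            off=R.T@(q-p)*100/(m-i); off=np.round(off,1); w=np.round(w,1)
            print(k//5+1,off.tolist(),w.tolist()); k+=1
            p=p+R@off/100; R=R@Ro.from_rotvec(w,degrees=True).as_matrix()
    print("end",p,k,"rows")
E
python3 - <<'E'
from h import *
E={"side":[(340.8,279.4),(345,310)],"scene":[(365,246.6),(387,267)]}
for n in E:
    z=np.load("/tmp/%s.npz"%n); C=(z["K"],z["R"],z["o"])
    a,b=[plane(*q,.057,C) for q in E[n]]; print(n,a,b,"mid",(a+b)/2,np.linalg.norm(a-b),np.degrees(np.arctan2(*(a-b)[1::-1])))
plan([((.45,.25,.25),20),((.49,-.372,.25),-32),((.49,-.372,.18),-32)],[11,16,3])
E
```

```text
side [ 0.52815673 -0.33067013  0.057     ] [ 0.47588957 -0.4141117   0.057     ] mid [ 0.50202315 -0.37239091  0.057     ] 0.09845989692880457 57.93728211560367
scene [ 0.53017799 -0.32634401  0.057     ] [ 0.47899154 -0.41176786  0.057     ] mid [ 0.50458477 -0.36905594  0.057     ] 0.09958557266464596 59.06972298284913
1 [-0.2, -2.8, -2.4] [4.2, -0.0, 0.0]
1 [-0.2, -3.0, -2.2] [4.2, -0.0, 0.0]
1 [-0.2, -3.1, -2.0] [4.2, -0.0, 0.0]
1 [-0.2, -3.3, -1.7] [4.2, -0.0, 0.0]
1 [-0.2, -3.4, -1.5] [4.2, -0.0, 0.0]
2 [-0.2, -3.5, -1.2] [4.2, -0.0, 0.0]
2 [-0.1, -3.6, -1.0] [4.2, -0.0, 0.0]
2 [-0.2, -3.6, -0.7] [4.2, -0.0, 0.0]
2 [-0.1, -3.6, -0.4] [4.1, -0.0, 0.0]
2 [-0.2, -3.7, -0.2] [4.2, -0.0, 0.0]
3 [-0.1, -3.7, 0.2] [4.1, -0.1, 0.1]
3 [-0.0, -3.7, -1.1] [3.3, 0.0, -0.0]
3 [-0.0, -3.8, -0.9] [3.2, 0.0, -0.0]
3 [-0.0, -3.8, -0.7] [3.3, 0.0, -0.0]
3 [-0.0, -3.9, -0.4] [3.2, 0.0, -0.0]
4 [-0.0, -3.9, -0.2] [3.3, 0.0, -0.0]
4 [-0.0, -3.9, -0.0] [3.2, 0.0, -0.0]
4 [-0.0, -3.9, 0.2] [3.3, -0.0, -0.0]
4 [-0.0, -3.9, 0.4] [3.2, -0.0, -0.0]
4 [-0.0, -3.8, 0.7] [3.3, -0.0, -0.0]
5 [-0.0, -3.8, 0.9] [3.2, -0.0, -0.0]
5 [-0.0, -3.7, 1.1] [3.3, -0.0, -0.0]
5 [-0.0, -3.7, 1.3] [3.2, -0.0, -0.0]
5 [-0.0, -3.6, 1.5] [3.3, -0.0, -0.0]
5 [-0.0, -3.5, 1.7] [3.2, -0.0, -0.0]
6 [-0.0, -3.4, 1.9] [3.3, -0.0, -0.0]
6 [-0.1, -3.3, 2.0] [3.2, -0.0, -0.0]
6 [2.3, -0.0, 0.0] [0.0, -0.0, -0.0]
6 [2.4, -0.0, 0.0] [0.0, -0.0, -0.0]
6 [2.3, -0.0, 0.0] [0.0, -0.0, -0.0]
end [ 0.48997132 -0.3716459   0.18024506] 30 rows
```

Request:
{"fn": "carry_out", "kwargs": {
  "offset": [
    [-0.2,-2.8,-2.4],
    [-0.2,-3.0,-2.2],
    [-0.2,-3.1,-2.0],
    [-0.2,-3.3,-1.7],
    [-0.2,-3.4,-1.5]
  ],
  "delta_rot": [
    [4.2,0,0],
    [4.2,0,0],
    [4.2,0,0],
    [4.2,0,0],
    [4.2,0,0]
  ],
  "fingers": -0.3,
  "newtons": 30
}}

```text
time: 0.57
tool_pos: [0.3543, 0.4477, 0.2409]
tcp_rot: [-0.612, 1.483, 0.611]
wrist_force: [0.2, 1.4, 0.7]
width: 0.348
```

Request:
{"fn": "carry_out", "kwargs": {
  "offset": [
    [-0.2,-3.5,-1.2],
    [-0.1,-3.6,-1.0],
    [-0.2,-3.6,-0.7],
    [-0.1,-3.6,-0.4],
    [-0.2,-3.7,-0.2]
  ],
  "delta_rot": [
    [4.2,0,0],
    [4.2,0,0],
    [4.2,0,0],
    [4.1,0,0],
    [4.2,0,0]
  ]
}}

```text
time: 0.98
tool_pos: [0.434, 0.2815, 0.249]
tcp_rot: [-0.328, 1.546, 0.327]
wrist_force: [0.5, 0.1, -0.1]
width: 0.35
```

Request:
{"fn": "carry_out", "kwargs": {
  "offset": [
    [-0.1,-3.7,0.2],
    [0,-3.7,-1.1],
    [0,-3.8,-0.9],
    [0,-3.8,-0.7],
    [0,-3.9,-0.4]
  ],
  "delta_rot": [
    [4.1,0,0],
    [3.3,0,0],
    [3.2,0,0],
    [3.3,0,0],
    [3.2,0,0]
  ]
}}

```text
time: 1.4
tool_pos: [0.4599, 0.0933, 0.2501]
tcp_rot: [-0.094, 1.569, 0.094]
wrist_force: [-0.4, 0.7, -0.4]
width: 0.348
```

Request:
{"fn": "carry_out", "kwargs": {
  "offset": [
    [0,-3.9,-0.2],
    [0,-3.9,0],
    [0,-3.9,0.2],
    [0,-3.9,0.4],
    [0,-3.8,0.7]
  ],
  "delta_rot": [
    [3.3,0,0],
    [3.2,0,0],
    [3.3,0,0],
    [3.2,0,0],
    [3.3,0,0]
  ]
}}

```text
time: 1.82
tool_pos: [0.4726, -0.1013, 0.2502]
tcp_rot: [0.13, 1.567, -0.13]
wrist_force: [0.7, 0.7, 0.7]
width: 0.35
```

Request:
{"fn": "carry_out", "kwargs": {
  "offset": [
    [0,-3.8,0.9],
    [0,-3.7,1.1],
    [0,-3.7,1.3],
    [0,-3.6,1.5],
    [0,-3.5,1.7]
  ],
  "delta_rot": [
    [3.2,0,0],
    [3.3,0,0],
    [3.2,0,0],
    [3.3,0,0],
    [3.2,0,0]
  ]
}}

```text
time: 2.23
tool_pos: [0.4855, -0.2957, 0.25]
tcp_rot: [0.352, 1.542, -0.351]
wrist_force: [0.4, 0.6, 0.6]
width: 0.344
```

Request:
{"fn": "carry_out", "kwargs": {
  "offset": [
    [0,-3.4,1.9],
    [-0.1,-3.3,2.0],
    [2.3,0,0],
    [2.4,0,0],
    [2.3,0,0]
  ],
  "delta_rot": [
    [3.3,0,0],
    [3.2,0,0],
    [0,0,0],
    [0,0,0],
    [0,0,0]
  ]
}}

```text
time: 2.65
tool_pos: [0.4899, -0.3724, 0.1803]
tcp_rot: [0.439, 1.525, -0.439]
wrist_force: [0.3, 0.2, -0.4]
width: 0.348
```

Run:
```python
from h import *
im,d,*C=cam("wrist"); save("wrist1",im); np.savez("/tmp/wrist1",im=im,d=d,K=C[0],R=C[1],o=C[2])
p,R,s=T(); print(p,R,s["time"],s["q"],s["width"])
```

```text
[ 0.48715799 -0.3696425   0.17411535] [[-0.00704356  0.53087298  0.84742213]
 [ 0.00585559  0.84745052 -0.53084209]
 [-0.99995805  0.00122314 -0.00907764]] 2.7 [-6.89841205e-01  1.92502764e-01  1.79904798e+00  3.71741007e-05
  1.15920165e+00 -1.30230960e-01] 0.3485745642750538
```

View pics/wrist1.png

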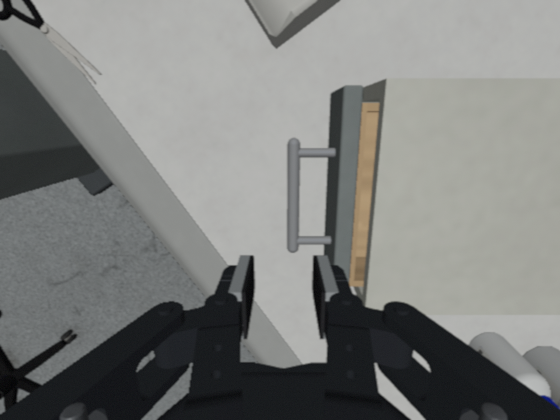

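The wrist view shows the handle bar running from (294,138) to (292,252), and the drawer is open about 1 cm.

Run:
```python
from h import *
z=np.load("/tmp/wrist1.npz"); C=(z["K"],z["R"],z["o"])
for i in range(2):
    p,R,s=T(); print(p,s["time"],s["joint_vel"].round(3))
a,b=[plane(u,v,.057,C) for u,v in((294,138),(292,252))]; m=(a+b)/2
print(a,b,m,np.linalg.norm(a-b),np.degrees(np.arctan2(*(a-b)[1::-1])))
m=np.array([.503,-.371,.057])
plan([((m[0],m[1],.12),-31.8),((m[0],m[1],.037),-31.8)],[3,4])
```

```text
[ 0.48715799 -0.3696425   0.17411535] 2.7 [ 0.013 -0.009  0.023  0.     0.109 -0.   ]
[ 0.48715799 -0.3696425   0.17411535] 2.7 [ 0.013 -0.009  0.023  0.     0.109 -0.   ]
[ 0.53003499 -0.32546374  0.057     ] [ 0.47353032 -0.41401771  0.057     ] [ 0.50178266 -0.36974072  0.057     ] 0.10504562201255148 57.45879649938509
1 [1.8, 0.2, 0.5] [-0.1, -0.2, -0.0]
1 [1.8, 0.3, 0.5] [-0.1, -0.2, -0.0]
1 [1.8, 0.2, 0.4] [-0.1, -0.1, -0.1]
1 [2.1, 0.0, 0.0] [0.0, -0.0, 0.0]
1 [2.1, 0.0, 0.0] [0.0, -0.0, 0.0]
2 [2.1, 0.0, 0.0] [0.0, -0.0, 0.0]
2 [2.0, 0.0, 0.0] [0.0, -0.0, 0.0]
end [ 0.50247311 -0.37092044  0.03704343] 7 rows
```

Request:
{"fn": "carry_out", "kwargs": {
  "offset": [
    [2.0,0.4,0.5],
    [2.0,0.4,0.5],
    [2.3,0,0],
    [2.0,0,0],
    [2.0,0,0]
  ],
  "delta_rot": [
    [0,0,0],
    [0,0,0],
    [0,0,0],
    [0,0,0],
    [0,0,0]
  ]
}}

```text
time: 3.12
tool_pos: [0.503, -0.3694, 0.0777]
tcp_rot: [0.437, 1.527, -0.437]
wrist_force: [0.2, -0.4, -0.4]
width: 0.348
```

Request:
{"fn": "carry_out", "kwargs": {
  "offset": [
    [2.0,0,0],
    [2.0,0,0],
    [0,0,0],
    [0,0,0],
    [0,0,0]
  ],
  "delta_rot": [
    [0,0,0],
    [0,0,0],
    [0,0,0],
    [0,0,0],
    [0,0,0]
  ]
}}

```text
time: 3.53
tool_pos: [0.5031, -0.3697, 0.0388]
tcp_rot: [0.437, 1.526, -0.437]
wrist_force: [0.4, 0.5, 0.5]
width: 0.35
```

Request:
{"fn": "carry_out", "kwargs": {
  "offset": [
    [0,0,0],
    [0,0,0],
    [0,0,0],
    [0,0,0],
    [0,0,0]
  ],
  "delta_rot": [
    [0,0,0],
    [0,0,0],
    [0,0,0],
    [0,0,0],
    [0,0,0]
  ],
  "fingers": -1,
  "newtons": 30
}}

```text
time: 3.95
tool_pos: [0.5031, -0.3697, 0.0386]
tcp_rot: [0.438, 1.526, -0.438]
wrist_force: [-0.0, -0.3, 3.1]
width: 0.116
```

Request:
{"fn": "carry_out", "kwargs": {
  "offset": [
    [0,0,-0.7],
    [0,0,-1.2],
    [0,0,-1.5],
    [0,0,-1.5],
    [0,0,-1.5]
  ],
  "delta_rot": [
    [0,0,0],
    [0,0,0],
    [0,0,0],
    [0,0,0],
    [0,0,0]
  ]
}}

```text
time: 4.37
tool_pos: [0.4484, -0.3354, 0.0386]
tcp_rot: [0.438, 1.525, -0.438]
wrist_force: [2.6, 0.9, 2.4]
width: 0.11
```

Request:
{"fn": "carry_out", "kwargs": {
  "offset": [
    [0,0,-1.5],
    [0,0,-1.5],
    [0,0,-1.2],
    [0,0,-0.8],
    [0,0,-0.6]
  ],
  "delta_rot": [
    [0,0,0],
    [0,0,0],
    [0,0,0],
    [0,0,0],
    [0,0,0]
  ]
}}

```text
time: 4.78
tool_pos: [0.4006, -0.3054, 0.0385]
tcp_rot: [0.438, 1.526, -0.437]
wrist_force: [2.6, 1.9, 2.3]
width: 0.11
```

Request:
{"fn": "carry_out", "kwargs": {
  "offset": [
    [0,0,-0.3],
    [0,0,-0.3],
    [0,0,-0.3],
    [0,0,-0.3],
    [0,0,0]
  ],
  "delta_rot": [
    [0,0,0],
    [0,0,0],
    [0,0,0],
    [0,0,0],
    [0,0,0]
  ]
}}

```text
time: 5.2
tool_pos: [0.3925, -0.3004, 0.0386]
tcp_rot: [0.437, 1.522, -0.438]
wrist_force: [6.7, 2.1, 0.8]
width: 0.116
```

Request:
{"fn": "carry_out", "kwargs": {
  "offset": [
    [0,0,-0.2],
    [0,0,-0.2],
    [0,0,0],
    [0,0,0],
    [0,0,0]
  ],
  "delta_rot": [
    [0,0,0],
    [0,0,0],
    [0,0,0],
    [0,0,0],
    [0,0,0]
  ]
}}

```text
time: 5.62
tool_pos: [0.3925, -0.3004, 0.0387]
tcp_rot: [0.435, 1.515, -0.44]
wrist_force: [16.5, -4.0, -11.3]
width: 0.113
```

Request:
{"fn": "carry_out", "kwargs": {
  "offset": [
    [0,0,0.2],
    [0,0,0.2],
    [0,0,0],
    [0,0,0],
    [0,0,0]
  ],
  "delta_rot": [
    [0,0,0],
    [0,0,0],
    [0,0,0],
    [0,0,0],
    [0,0,0]
  ],
  "fingers": -0.35
}}

```text
time: 6.03
tool_pos: [0.3901, -0.2995, 0.0378]
tcp_rot: [0.438, 1.528, -0.437]
wrist_force: [-0.1, 0.3, -0.9]
width: 0.327
```

Request:
{"fn": "carry_out", "kwargs": {
  "offset": [
    [-0.5,0,0],
    [-1.5,0,0],
    [-2.5,0,0],
    [-3.0,0,0],
    [-3.0,0,0]
  ],
  "delta_rot": [
    [0,0,0],
    [0,0,0],
    [0,0,0],
    [0,0,0],
    [0,0,0]
  ]
}}

```text
time: 6.45
tool_pos: [0.39, -0.2992, 0.144]
tcp_rot: [0.438, 1.528, -0.437]
wrist_force: [0.1, -0.2, 0.3]
width: 0.324
```

Request:
{"fn": "carry_out", "kwargs": {
  "offset": [
    [-3.0,-1.0,2.0],
    [-2.5,-1.0,2.0],
    [0,-1.0,2.0],
    [0,0,0],
    [0,0,0]
  ],
  "delta_rot": [
    [0,0,0],
    [0,0,0],
    [0,0,0],
    [0,0,0],
    [0,0,0]
  ],
  "fingers": -0.2
}}

```text
time: 6.87
tool_pos: [0.426, -0.3577, 0.1989]
tcp_rot: [0.438, 1.526, -0.438]
wrist_force: [-1.0, -0.2, -0.6]
width: 0.398
```

Run:
```python
from h import *
im,d,*C=cam("wrist"); save("wrist2",im); np.savez("/tmp/wrist2",im=im,d=d,K=C[0],R=C[1],o=C[2])
p,R,s=T(); print(p,R,s["time"],s["q"],s["width"])
```

```text
[ 0.42521703 -0.35655997  0.19781475] [[-1.36577209e-03  5.30184819e-01  8.47881002e-01]
 [ 1.18954940e-03  8.47882054e-01 -5.30183560e-01]
 [-9.99998360e-01  2.84486425e-04 -1.78869467e-03]] 6.9167 [-7.42657245e-01  6.28254300e-02  1.89934404e+00 -5.11202086e-05
  1.18123374e+00 -1.83819489e-01] 0.39963967590793903
```

View pics/wrist2.png

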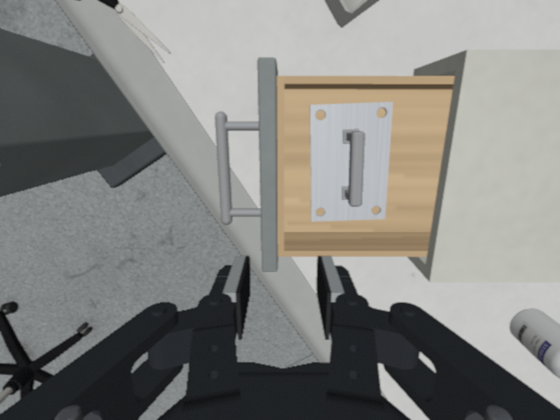

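The drawer is fully open and the plate lies flat in it. Its bar runs from (356,131) to (355,206), and its holes are at about (321,115), (381,113), (321,212) and (376,210).

Run:
```python
from h import *
z=np.load("/tmp/wrist2.npz"); C=(z["K"],z["R"],z["o"]); im=z["im"]; P=cloud(z["d"],C)
roi=P[90:235,300:400]; m=(roi[...,2]>.050)&(roi[...,2]<.068)
q=(roi[m][:,:2]*1000).astype(np.float32); r=cv2.minAreaRect(q); print("bar depth",m.sum(),r,np.median(roi[m][:,2]))
pl=roi[(roi[...,2]>.018)&(roi[...,2]<.034)]; print("plate z",np.median(pl[:,2]))
# holes: wood coloured blobs inside plate
hsv=cv2.cvtColor(im,cv2.COLOR_RGB2HSV)
w=((hsv[...,1]>60)*255).astype(np.uint8); H=[]
for c in cv2.findContours(w,cv2.RETR_LIST,2)[0]:
    A=cv2.contourArea(c); (x,y),rr=cv2.minEnclosingCircle(c)
    if 20<A<200 and 305<x<395 and 95<y<225: H.append(plane(x,y,.026,C)); print((x,y),A,H[-1])
if len(H)==4:
    H=np.array(H); print("mid",H.mean(0)); r=cv2.minAreaRect((H[:,:2]*1000).astype(np.float32)); print(r)
e=[plane(u,v,.062,C) for u,v in((357,130),(356,207))]; print(e,(e[0]+e[1])/2,np.linalg.norm(e[0]-e[1]),np.degrees(np.arctan2(*(e[0]-e[1])[1::-1])))
```

```text
bar depth 1098 ((500.4770812988281, -367.51593017578125), (70.0252456665039, 12.61253547668457), 60.08619689941406) 0.06103288727516662
plate z 0.024822512813198472
(320.0, 211.5) 26.5 [ 0.44950381 -0.39491639  0.026     ]
(375.375, 209.5625) 26.0 [ 0.50106831 -0.42467123  0.026     ]
(320.0652160644531, 114.8043441772461) 47.0 [ 0.49920199 -0.30895233  0.026     ]
(381.131591796875, 112.2368392944336) 43.0 [ 0.55107577 -0.3386074   0.026     ]
mid [ 0.50021247 -0.36678684  0.026     ]
((500.28973388671875, -366.7618408203125), (99.5858154296875, 59.751346588134766), 59.966609954833984)
[array([ 0.51670094, -0.33527473,  0.062     ]), array([ 0.48269108, -0.39737193,  0.062     ])] [ 0.49969601 -0.36632333  0.062     ] 0.07080065747729695 61.291030738661235
```

Request:
{"fn": "carry_out", "kwargs": {
  "offset": [
    [0.5,1.0,2.0],
    [1.0,1.0,2.4],
    [2.0,1.1,2.4],
    [2.5,0,0],
    [2.5,0,0]
  ],
  "delta_rot": [
    [0,0,0],
    [0,0,0],
    [0,0,0],
    [-1,0,0],
    [-1,0,0]
  ]
}}

```text
time: 7.33
tool_pos: [0.5005, -0.3656, 0.1119]
tcp_rot: [0.409, 1.533, -0.408]
wrist_force: [0.0, 0.4, 0.1]
width: 0.402
```

Request:
{"fn": "carry_out", "kwargs": {
  "offset": [
    [2.0,0,0],
    [2.0,0,0],
    [0,0,0],
    [0,0,0],
    [0,0,0]
  ],
  "delta_rot": [
    [0,0,0],
    [0,0,0],
    [0,0,0],
    [0,0,0],
    [0,0,0]
  ]
}}

```text
time: 7.75
tool_pos: [0.4999, -0.3664, 0.0738]
tcp_rot: [0.41, 1.532, -0.41]
wrist_force: [0.4, -0.0, 0.9]
width: 0.402
```

Request:
{"fn": "carry_out", "kwargs": {
  "offset": [
    [1.5,0,0],
    [1.2,0,0],
    [1.0,0,0],
    [0,0,0],
    [0,0,0]
  ],
  "delta_rot": [
    [0,0,0],
    [0,0,0],
    [0,0,0],
    [0,0,0],
    [0,0,0]
  ]
}}

```text
time: 8.17
tool_pos: [0.4994, -0.3663, 0.0357]
tcp_rot: [0.411, 1.533, -0.41]
wrist_force: [-0.5, 0.3, -0.8]
width: 0.399
```

Request:
{"fn": "carry_out", "kwargs": {
  "offset": [
    [0,0,0],
    [0,0,0],
    [0,0,0],
    [0,0,0],
    [0,0,0]
  ],
  "delta_rot": [
    [0,0,0],
    [0,0,0],
    [0,0,0],
    [0,0,0],
    [0,0,0]
  ],
  "fingers": -1,
  "newtons": 60
}}

```text
time: 8.58
tool_pos: [0.5007, -0.3673, 0.0372]
tcp_rot: [0.41, 1.53, -0.411]
wrist_force: [0.5, -0.5, 3.6]
width: 0.121
```

Request:
{"fn": "carry_out", "kwargs": {
  "offset": [
    [0,0,0],
    [0,0,0],
    [-0.3,0,0],
    [-0.7,0,0],
    [-1,0,0]
  ],
  "delta_rot": [
    [0,0,0],
    [0,0,0],
    [0,0,0],
    [0,0,0],
    [0,0,0]
  ]
}}

```text
time: 9.0
tool_pos: [0.4985, -0.3655, 0.0549]
tcp_rot: [0.412, 1.536, -0.409]
wrist_force: [-0.2, 0.0, -2.4]
width: 0.129
```

Request:
{"fn": "carry_out", "kwargs": {
  "offset": [
    [-2,0,0],
    [-3,0,0],
    [-3,0,0],
    [-2.5,0,0],
    [-1.5,0,0]
  ],
  "delta_rot": [
    [0,0,0],
    [0,0,0],
    [0,0,0],
    [0,0,0],
    [0,0,0]
  ]
}}

```text
time: 9.42
tool_pos: [0.5012, -0.3676, 0.1807]
tcp_rot: [0.409, 1.527, -0.412]
wrist_force: [0.7, -0.9, -0.3]
width: 0.132
```

Run:
```python
from h import *
p,R,s=T(); print(p,s["width"])
for n in("side","scene"):
    z=np.load("/tmp/%s.npz"%n); C=(z["K"],z["R"],z["o"]); P=cloud(z["d"],C)
    for (lo,hi,c) in((.005,.2,None),):
        Q=P.reshape(-1,3); Q=Q[(abs(Q[:,0]-.48)<.3)&(Q[:,1]>-.25)&(Q[:,1]<.4)&(Q[:,2]>.01)]
        g=np.full((24,33),0.); ix=((Q[:,0]-.2)/.025).astype(int).clip(0,23); iy=((Q[:,1]+.25)/.02).astype(int).clip(0,32); np.maximum.at(g,(ix,iy),Q[:,2])
        if n=="side": print((g*100).round().astype(int))
plan([((.42,-.18,.2),-26),((.455,.172,.2),-23)],[5,10],p,R)
```

```text
[ 0.50119814 -0.36764754  0.18065897] 0.13151251425341037
[[ 0  0  0  0  0  0  0  0  0  0  0  0  0  0  0  0  0  0  0  0  0  0  0  0
   0  0  0  0  0  0 62 62 61]
 [ 0  0  0  0  0  0  0  0  0  0  0  0  0  0  0  0  0  0  0  0  0  0  0  0
   0  0  0  0  0  0  0  0  0]
 [ 0  0  0  0  0  0  0  0  0  0  0  0  0  0  0  0  0  0  0  0  0  0  0  0
   0  0  0  0  0  0  0  0  0]
 [ 0  0  0  0  0  0  0  0  0  0  0  0  0  0  0  0  0  0  0  0  0  0  0  0
   0  0  0  0  0  0  0  0  0]
 [ 0  0  0  0  0  0  0  0  0  0  0  0  0  0  0  0  0  0  0  0  0  0  0  0
   0  0  0  0  0  0  0  0  0]
 [ 0  0  0  0  0  0  0  0  0  0  0  0  0  0  0  0  0  0  0  0  0  0  0  0
   0  0  0  0  0  0  0  0  0]
 [ 0  0  0  0  0  0  0  1  1  1  0  0  0  0  0  0  0  0  0  0  0  0  0  0
   0  0  0  0  0  0  0  0  0]
 [ 0  0  0  0  0  0  1  1  1  1  0  0  0  0  0  0  0  0  4  5  0  0  0  0
   0  0  0  0  0  0  0  0  0]
 [ 0  0  0  0  0  0  0  1  0  0  0  0  0  0  0  0  0  0  5  5  5  5  5  0
   0  0  0  0  0  0  0  0  0]
 [ 0  0  0  0  0  0  0  0  3  3  3  3  3  0  0  0  0  5  5  5  4  5  5  5
   5  0  0  0  0  0  0  0  0]
 [
[... 1366 characters left out ...]
 17 17 17 17 17 17 17 17 17 17 17 17 13  0  0 21 25 25 25
  24 25 25 25 25 25 25 25 25]]
1 [-0.4, 2.4, -3.3] [-0.8, 0.1, 0.0]
1 [-0.4, 2.5, -3.2] [-0.8, 0.0, 0.0]
1 [-0.4, 2.5, -3.2] [-0.8, 0.1, 0.0]
1 [-0.4, 2.6, -3.2] [-0.8, 0.0, 0.0]
1 [-0.4, 2.6, -3.2] [-0.8, 0.1, 0.1]
2 [0.0, 3.3, -1.2] [-0.3, -0.0, -0.0]
2 [0.0, 3.3, -1.2] [-0.3, -0.0, -0.0]
2 [0.0, 3.3, -1.2] [-0.3, -0.0, -0.0]
2 [0.0, 3.4, -1.2] [-0.3, -0.0, -0.0]
2 [0.0, 3.4, -1.2] [-0.3, -0.0, -0.0]
3 [0.0, 3.3, -1.1] [-0.3, -0.0, -0.0]
3 [0.0, 3.4, -1.1] [-0.3, -0.0, -0.0]
3 [0.0, 3.4, -1.1] [-0.3, -0.0, -0.0]
3 [0.0, 3.3, -1.1] [-0.3, -0.0, -0.0]
3 [0.0, 3.4, -1.0] [-0.3, -0.0, -0.1]
end [0.45549168 0.17189355 0.20048696] 15 rows
```

Request:
{"fn": "carry_out", "kwargs": {
  "offset": [
    [-0.2,1.0,-1.2],
    [-0.4,1.8,-2.4],
    [-0.4,2.4,-3.2],
    [-0.4,2.4,-3.2],
    [-0.4,2.6,-3.2]
  ],
  "delta_rot": [
    [-0.8,0,0],
    [-0.8,0,0],
    [-0.8,0,0],
    [-0.8,0,0],
    [-0.8,0,0]
  ]
}}

```text
time: 9.83
tool_pos: [0.4304, -0.2133, 0.1946]
tcp_rot: [0.356, 1.542, -0.356]
wrist_force: [0.2, 0.8, -0.5]
width: 0.125
```

Request:
{"fn": "carry_out", "kwargs": {
  "offset": [
    [-0.2,2.6,-2.9],
    [0,3.0,-1.2],
    [0,3.0,-1.2],
    [0,3.0,-1.2],
    [0,3.0,-1.2]
  ],
  "delta_rot": [
    [-0.3,0,0],
    [-0.3,0,0],
    [-0.3,0,0],
    [-0.3,0,0],
    [-0.3,0,0]
  ]
}}

```text
time: 10.25
tool_pos: [0.4241, -0.048, 0.197]
tcp_rot: [0.336, 1.544, -0.335]
wrist_force: [0.0, -0.1, -1.2]
width: 0.132
```

Request:
{"fn": "carry_out", "kwargs": {
  "offset": [
    [0,3.0,-1.0],
    [0,3.0,-1.0],
    [0,3.0,-1.0],
    [0,3.0,-1.0],
    [0,3.0,-1.0]
  ],
  "delta_rot": [
    [-0.3,0,0],
    [-0.3,0,0],
    [-0.3,0,0],
    [-0.3,0,0],
    [-0.3,0,0]
  ]
}}

```text
time: 10.67
tool_pos: [0.4393, 0.1094, 0.1969]
tcp_rot: [0.315, 1.547, -0.314]
wrist_force: [0.4, -0.5, -1.9]
width: 0.127
```

Request:
{"fn": "carry_out", "kwargs": {
  "offset": [
    [0,2.5,-0.8],
    [0,1.8,-0.4],
    [0,1.0,0],
    [0,0,0],
    [0,0,0]
  ],
  "delta_rot": [
    [0,0,0],
    [0,0,0],
    [0,0,0],
    [0,0,0],
    [0,0,0]
  ]
}}

```text
time: 11.08
tool_pos: [0.4494, 0.161, 0.1964]
tcp_rot: [0.313, 1.548, -0.315]
wrist_force: [0.5, -0.3, -1.9]
width: 0.127
```

Run:
```python
from h import *
p,R,s=T(); print(p,s["width"],s["time"],np.degrees(np.arctan2(R[1,2],R[0,2])))
for n in("wrist","side"):
    im,d,*C=cam(n); np.savez("/tmp/%s3"%n,im=im,d=d,K=C[0],R=C[1],o=C[2])
    save(n+"3",im)
```

```text
[0.44935652 0.16100021 0.19639816] 0.12694384331239433 11.0833 -22.93576098079367
```

View pics/wrist3.png

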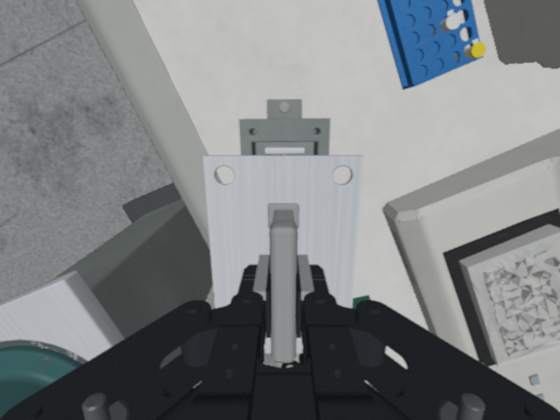

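View pics/side3.png

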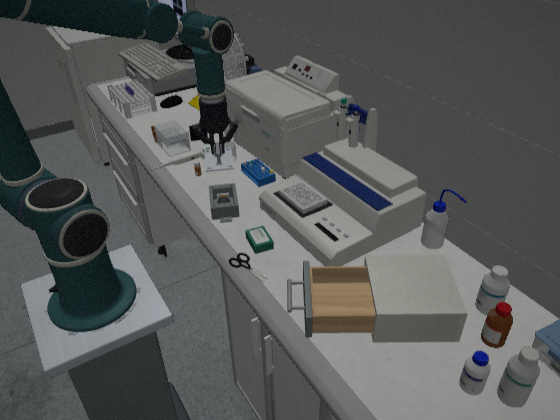

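The wrist view shows the plate held with its far holes at (224,175) and (343,174), and beyond it the housing's far holes at (252,131) and (318,131). The side view shows the drawer fully out and the small objects untouched.

```bash
cat >> h.py <<'E'
def cen(im,x,y,r,dark=True,up=8,frac=.5):
    """subpixel centroid of dark blob near x,y"""
    g=cv2.cvtColor(im,cv2.COLOR_RGB2GRAY).astype(float)[y-r:y+r+1,x-r:x+r+1]
    bg=np.median(g); w=(bg-g) if dark else (g-bg); w[w<frac*w.max()]=0
    n,l,st,c=cv2.connectedComponentsWithStats((w>0).astype(np.uint8))
    k=1+np.argmin(np.linalg.norm(c[1:]-r,axis=1)); m=l==k; v,u=np.nonzero(m); ww=w[m]
    return x-r+(u*ww).sum()/ww.sum(), y-r+(v*ww).sum()/ww.sum(), m.sum()
E
python3 - <<'E'
from h import *
z=np.load("/tmp/wrist3.npz"); C=(z["K"],z["R"],z["o"]); im=z["im"]; P=cloud(z["d"],C)
p,R,s=T()
print("plate depth z",[np.median(P[y-4:y+5,x-4:x+5,2]).round(4) for x,y in((230,220),(335,220),(230,270),(335,270),(285,185))],"rim z",np.median(P[125:130,265:305,2]))
h=[]
for x,y in((252,131),(318,131)):
    c=cen(im,x,y,6); h.append(plane(c[0],c[1],.045,C)); print(c,h[-1])
pt=p[2]-.011
g=[]
hsv=cv2.cvtColor(im,cv2.COLOR_RGB2HSV).astype(int)
for x,y in((224,175),(343,174)):
    c=cen(im,x,y,14,dark=False); c2=cen(im,x,y,14,dark=True); print("plate hole light/dark",c,c2); g.append(plane(x,y,pt,C))
f=lambda a,b:(np.linalg.norm(a-b),np.degrees(np.arctan2(*(a-b)[1::-1])))
print("housing pair",f(h[1],h[0])); print("plate pair",f(g[1],g[0]),g)
def mid(a,b):
    d=(b-a)/np.linalg.norm(b-a); n=np.array([-d[1],d[0],0]); return (a+b)/2-n*.05
print("housing mid",mid(*h),"plate mid",mid(*g),"tcp",p)
big=cv2.resize(im[90:200,200:370],(765,495),interpolation=cv2.INTER_CUBIC); save("w3c",big)
s=[np.load("/tmp/%s.npz"%n)["im"] for n in("side","scene")]
save("hc",np.hstack([cv2.resize(s[0][170:235,190:255],(400,400),interpolation=cv2.INTER_CUBIC),cv2.resize(s[1][180:245,170:235],(400,400),interpolation=cv2.INTER_CUBIC)]))
E
```

```text
plate depth z [np.float64(0.1846), np.float64(0.1846), np.float64(nan), np.float64(nan), np.float64(0.1845)] rim z nan
(np.float64(251.10064935064935), np.float64(130.83116883116884), np.int64(19)) [0.44776213 0.23302526 0.045     ]
(np.float64(317.38391224862886), np.float64(130.41864716636198), np.int64(22)) [0.50450254 0.20939675 0.045     ]
plate hole light/dark (np.float64(225.1127760252366), np.float64(174.00788643533122), np.int64(178)) (np.float64(216.64330543933053), np.float64(176.89330543933053), np.int64(39))
plate hole light/dark (np.float64(341.2098907418056), np.float64(174.72052903967798), np.int64(197)) (np.float64(350.25811559778305), np.float64(176.05621536025336), np.int64(30))
housing pair (np.float64(0.0614636485793557), np.float64(-22.608393684901753))
plate pair (np.float64(0.0601080011526031), np.float64(-22.481121037287473)) [array([0.44122956, 0.21872886, 0.18519404]), array([0.49676968, 0.19574483, 0.18519404])]
housing mid [0.4569108  0.17505331 0.045     ] plate mid [0.44988067 0.16103657 0.18519404] tcp [0.44918308 0.16023422 0.19619404]
```

View pics/hc.png

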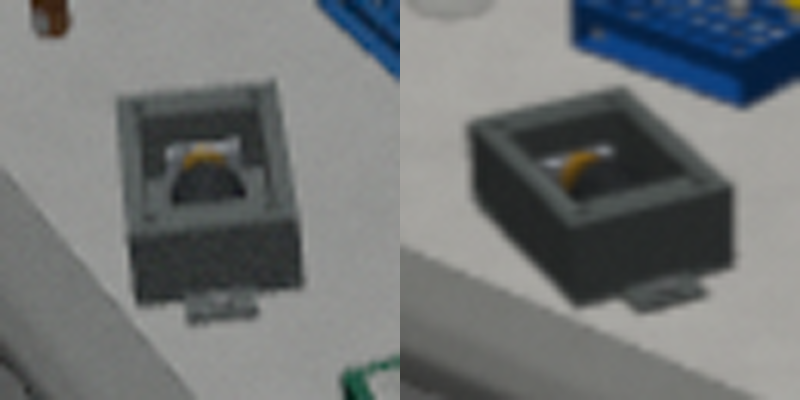

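Run:
```python
from h import *
k=65/400
for n,o,pts in(("side",(190,170),[(118,98),(273,82),(297,215),(130,238)]),("scene",(170,180),[(70,122),(225,88),(333,185),(175,222)])):
    z=np.load("/tmp/%s.npz"%n); C=(z["K"],z["R"],z["o"])
    Q=np.array([plane(o[0]+k*x-.5,o[1]+k*y-.5,.045,C) for x,y in pts]); r=cv2.minAreaRect((Q[:,:2]*1000).astype(np.float32))
    print(n,Q.mean(0),r,np.degrees(np.arctan2(*((Q[1]-Q[2]+Q[0]-Q[3])[1::-1]))))
p,R,s=T(); t=np.array([.4569-.0007+0.0,.1751-.0008])
print(p,R.T@(np.array([*t,.10])-p)*100)
```

```text
side [0.45651996 0.17099633 0.045     ] ((456.428466796875, 170.0081787109375), (124.82618713378906, 81.64701080322266), 67.42821502685547) 67.70332886684605
scene [0.45951339 0.17573129 0.045     ] ((458.9748229980469, 175.79766845703125), (121.573486328125, 82.83818054199219), 67.79666137695312) 68.29750753466436
[0.44918308 0.16023422 0.19619404] [9.61793525 1.57786359 0.09711008]
```

Request:
{"fn": "carry_out", "kwargs": {
  "offset": [
    [1.0,0.5,0],
    [2.0,0.5,0.1],
    [2.5,0.6,0],
    [2.5,0,0],
    [1.6,0,0]
  ],
  "delta_rot": [
    [0,0,0],
    [-0.4,0,0],
    [0,0,0],
    [0,0,0],
    [0,0,0]
  ]
}}

```text
time: 11.6
tool_pos: [0.4551, 0.1746, 0.0973]
tcp_rot: [0.309, 1.551, -0.312]
wrist_force: [-1.4, 0.4, -2.2]
width: 0.129
```

Request:
{"fn": "carry_out", "kwargs": {
  "offset": [
    [1.0,0,0],
    [0.5,0,0],
    [0,0,0],
    [0,0,0],
    [0,0,0]
  ],
  "delta_rot": [
    [0,0,0],
    [0,0,0],
    [0,0,0],
    [0,0,0],
    [0,0,0]
  ]
}}

```text
time: 12.02
tool_pos: [0.4578, 0.1759, 0.0866]
tcp_rot: [0.311, 1.546, -0.309]
wrist_force: [0.4, -0.2, -2.2]
width: 0.132
```

Run:
```python
from h import *
p,R,s=T(); print(p,s["width"],s["time"],R.round(4))
im,d,*C=cam("wrist"); np.savez("/tmp/wrist4",im=im,d=d,K=C[0],R=C[1],o=C[2])
save("wrist4",np.hstack([cv2.resize(im[140:210,y-35:y+35],(400,400),interpolation=cv2.INTER_CUBIC) for y in(224,343)]))
```

```text
[0.45781329 0.17592912 0.08659682] 0.1316568837759645 12.0167 [[ 2.400e-03  3.845e-01  9.231e-01]
 [ 8.000e-04  9.231e-01 -3.845e-01]
 [-1.000e+00  1.700e-03  1.900e-03]]
```

View pics/wrist4.png

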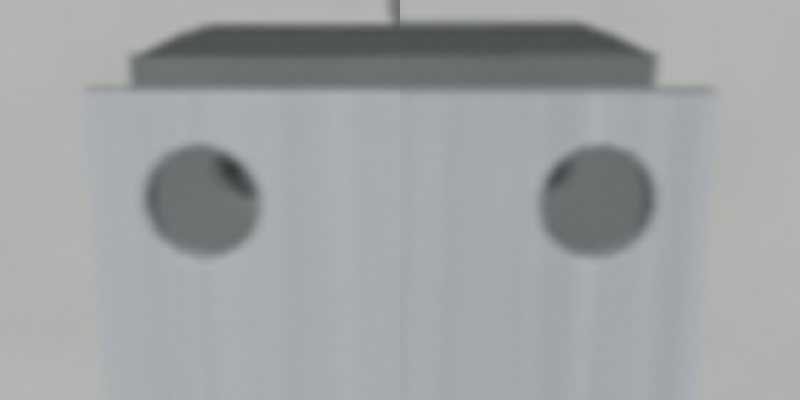

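Through the plate's far holes, dark slices of the threaded holes show evenly at their inner upper sides. The housing's far rim edge shows at crop (132,55)-(655,55). The plate is centred sideways, so what remains is the lengthwise offset.

Run:
```python
from h import *
z=np.load("/tmp/wrist4.npz"); C=(z["K"],z["R"],z["o"]); P=cloud(z["d"],C)
p,R,s=T(); print(p,s["time"])
px=lambda x,y:((189+x*.175-.4) if x<400 else 308+(x-400)*.175-.4,140+y*.175-.4)
zt=p[2]-.011; print("plate top depth",np.median(P[180:200,255:310,2]),zt,[np.median(P[y-3:y+4,x-3:x+4,2]).round(4) for x,y in((240,180),(330,180),(225,215),(342,215))])
def mid(a,b,L):
    d=(b-a)/np.linalg.norm(b-a); n=np.array([-d[1],d[0],0]); return (a+b)/2-n*L
rep=lambda t,a,b,L:print(t,np.linalg.norm(a-b),np.degrees(np.arctan2(*(b-a)[1::-1])),mid(a,b,L))
rep("rim",plane(*px(132,55),.045,C),plane(*px(655,55),.045,C),.062)
rep("plate holes",plane(*px(203,200),zt,C),plane(*px(597,200),zt,C),.05)
rep("plate edge",plane(*px(85,88),zt,C),plane(*px(715,88),zt,C),.06)
# dark slice extents
rep("slices(outer-edge pts)",plane(*px(238,178),.045,C),plane(*px(560,178),.045,C),.05)
```

```text
[0.45789554 0.17601895 0.08670691] 12.0667
plate top depth nan 0.07570690663886018 [np.float64(0.0748), np.float64(0.0748), np.float64(0.0747), np.float64(0.075)]
rim 0.08306132420062094 -22.64843698875514 [0.45639223 0.17422384 0.045     ]
plate holes 0.05950786641458376 -22.66510449181864 [0.45779825 0.17620305 0.07570691]
plate edge 0.0788387217649863 -22.65215919240828 [0.45773492 0.17599339 0.07570691]
slices(outer-edge pts) 0.06357273652675303 -22.662522785363223 [0.45659596 0.17329498 0.045     ]
```

Request:
{"fn": "carry_out", "kwargs": {
  "offset": [
    [0.2,-0.1,-0.1],
    [0.4,-0.1,0],
    [0.4,0,0],
    [0.3,0,0],
    [0.2,0,0]
  ],
  "delta_rot": [
    [0,0,0],
    [0,0,0],
    [0,0,0],
    [0,0,0],
    [0,0,0]
  ]
}}

```text
time: 12.48
tool_pos: [0.4544, 0.1741, 0.0696]
tcp_rot: [0.309, 1.549, -0.31]
wrist_force: [0.0, -0.5, -1.1]
width: 0.127
```

Request:
{"fn": "carry_out", "kwargs": {
  "offset": [
    [0,0,0],
    [0,0,0],
    [0,0,0],
    [0,0,0],
    [0,0,0]
  ],
  "delta_rot": [
    [0,0,0],
    [0,0,0],
    [0,0,0],
    [0,0,0],
    [0,0,0]
  ]
}}

```text
time: 12.9
tool_pos: [0.4551, 0.1743, 0.0705]
tcp_rot: [0.309, 1.548, -0.309]
wrist_force: [-0.1, -0.8, -1.6]
width: 0.127
```

Run:
```python
from h import *
p,R,s=T(); print(p,s["width"],s["time"],R.round(4))
im,d,*C=cam("wrist"); np.savez("/tmp/wrist5",im=im,d=d,K=C[0],R=C[1],o=C[2])
ims=[cv2.resize(im[140:210,y-35:y+35],(400,400),interpolation=cv2.INTER_CUBIC) for y in(224,343)]
b,d,*C=cam("side"); np.savez("/tmp/side5",im=b,d=d,K=C[0],R=C[1],o=C[2])
c,d,*C=cam("scene"); np.savez("/tmp/scene5",im=c,d=d,K=C[0],R=C[1],o=C[2])
row2=[cv2.resize(b[165:235,190:260],(200,200),interpolation=cv2.INTER_CUBIC),cv2.resize(c[175:245,165:235],(200,200),interpolation=cv2.INTER_CUBIC)]
save("look5",np.vstack([np.hstack(ims),np.hstack(row2+[np.zeros((200,400,3),np.uint8)])]))
```

```text
[0.45512226 0.17432809 0.07048705] 0.1267638389768299 12.9 [[ 4.000e-04  3.842e-01  9.233e-01]
 [ 1.000e-04  9.233e-01 -3.842e-01]
 [-1.000e+00  3.000e-04  3.000e-04]]
```

View pics/look5.png

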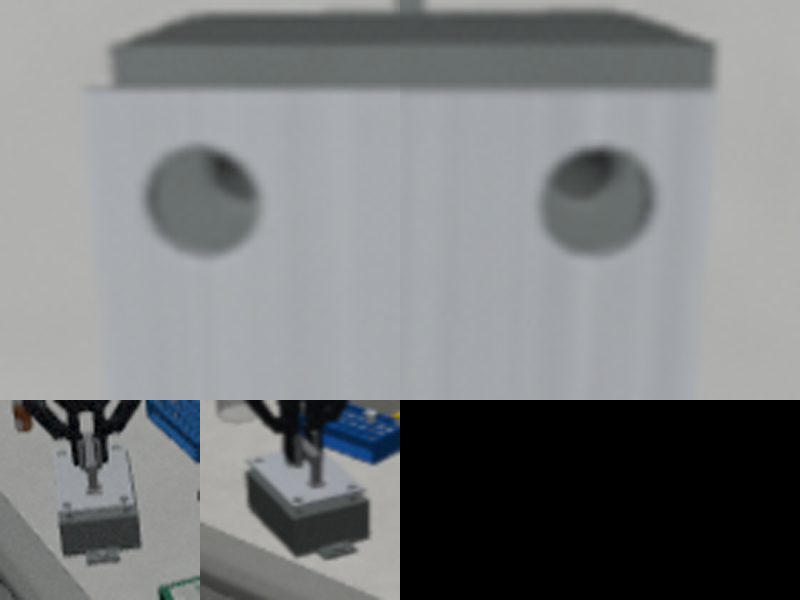

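The housing holes now show partly through both plate holes. They sit up and to the right of centre on the left side, and up and slightly left on the right side. The rim corners are at crop (112,45) and (715,43).

```bash
cat >> h.py <<'E'
px=lambda x,y:((189+x*.175-.4) if x<400 else 308+(x-400)*.175-.4,140+y*.175-.4)
def mid(a,b,L):
    d=(b-a)/np.linalg.norm(b-a); n=np.array([-d[1],d[0],0]); return (a+b)/2-n*L
def rep(t,a,b,L):
    m=mid(a,b,L); print(t,np.linalg.norm(a-b).round(4),np.degrees(np.arctan2(*(b-a)[1::-1])).round(2),m.round(4)); return m
def proj(X,C):
    K,Rw,o=C; c=Rw.T@(X-o); return K[0]*c[0]/c[2]+K[2],K[1]*c[1]/c[2]+K[3]
E
python3 - <<'E'
from h import *
z=np.load("/tmp/wrist5.npz"); C=(z["K"],z["R"],z["o"]); P=cloud(z["d"],C)
p,R,s=T(); print(p,s["time"])
print([np.median(P[y-3:y+4,x-3:x+4,2]).round(4) for x,y in((240,180),(330,180),(225,215),(342,215))])
zt=p[2]-.0118
m=rep("rim",plane(*px(112,45),.045,C),plane(*px(715,43),.045,C),.062)
g=rep("plate",plane(*px(203,200),zt,C),plane(*px(597,200),zt,C),.05)
h=rep("hole arcs",plane(*px(243,163),.045,C),plane(*px(582,166),.045,C),.05)
for t in(m,h): print("shift tool cm",R.T@(t-g)*100)
E
```

```text
[0.45498234 0.17428448 0.07038663] 13.05
[np.float64(0.0586), np.float64(0.059), np.float64(0.0588), np.float64(0.0588)]
rim 0.0831 -22.49 [0.4565 0.1742 0.045 ]
plate 0.0599 -22.63 [0.455  0.1744 0.0586]
hole arcs 0.0595 -22.9 [0.4563 0.175  0.045 ]
shift tool cm [1.35868631 0.03609605 0.14435963]
shift tool cm [1.3586894  0.09896975 0.09937666]
```

Request:
{"fn": "carry_out", "kwargs": {
  "offset": [
    [0,0.06,0.06],
    [0,0,0.06],
    [0,0,0],
    [0,0,0],
    [0,0,0]
  ],
  "delta_rot": [
    [0,0,0],
    [0,0,0],
    [0,0,0],
    [0,0,0],
    [0,0,0]
  ]
}}

```text
time: 13.47
tool_pos: [0.4562, 0.1743, 0.0703]
tcp_rot: [0.309, 1.549, -0.309]
wrist_force: [0.2, 0.9, -1.4]
width: 0.124
```

Run:
```python
from h import *
p,R,s=T(); print(p,s["width"],s["time"],R.round(4),s["wrist_force"])
im,d,*C=cam("wrist"); np.savez("/tmp/wrist6",im=im,d=d,K=C[0],R=C[1],o=C[2])
ims=[cv2.resize(im[140:210,y-35:y+35],(400,400),interpolation=cv2.INTER_CUBIC) for y in(224,343)]
b,d,*C=cam("side"); c,d,*C=cam("scene")
row2=[cv2.resize(b[175:215,205:255],(250,200),interpolation=cv2.INTER_CUBIC),cv2.resize(c[185:225,180:230],(250,200),interpolation=cv2.INTER_CUBIC),cv2.resize(b[100:340,160:520],(300,200),interpolation=cv2.INTER_AREA)]
save("look6",np.vstack([np.hstack(ims),np.hstack(row2)]))
```

```text
[0.45624159 0.17431603 0.07029362] 0.12402798248446327 13.4667 [[-0.      0.3842  0.9232]
 [-0.      0.9232 -0.3842]
 [-1.     -0.     -0.    ]] [ 0.19703211  0.89834237 -1.37153287]
```

View pics/look6.png

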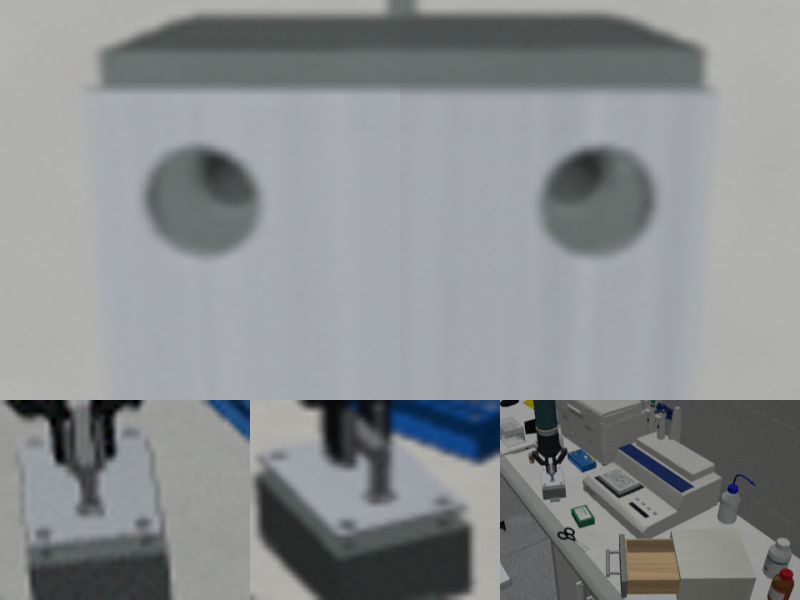

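Everything now looks symmetric. The rim corners are at crop (103,50) and (703,50), and the hole slices match on both sides. I'll check the numbers once more.

Run:
```python
from h import *
z=np.load("/tmp/wrist6.npz"); C=(z["K"],z["R"],z["o"]); P=cloud(z["d"],C)
p,R,s=T(); print(p,s["time"])
zs=[np.median(P[y-3:y+4,x-3:x+4,2]).round(4) for x,y in((240,180),(330,180),(225,215),(342,215))]; print(zs)
zt=.0586
m=rep("rim",plane(*px(103,50),.045,C),plane(*px(703,50),.045,C),.062)
g=rep("plate",plane(*px(203,200),zt,C),plane(*px(597,200),zt,C),.05)
e=rep("plate edge",plane(*px(85,89),zt,C),plane(*px(716,89),zt,C),.06)
print("shift tool cm",R.T@(m-g)*100,R.T@(m-e)*100)
# predicted view of the housing holes if aligned exactly under the plate holes
for X in((203,200),(597,200)):
    q=plane(*px(*X),zt,C); q[2]=.045; u,v=proj(q,C); x0=189 if X[0]<400 else 308; k=0 if X[0]<400 else 400
    print("predicted hole in crop",(u+.4-x0)/.175+k,(v+.4-140)/.175, "radius",3*C[0][0]/1000/ (C[1].T@(q-C[2]))[2]/.175)
```

```text
[0.45620549 0.17433569 0.07026463] 13.6167
[np.float64(0.0586), np.float64(0.0585), np.float64(0.0584), np.float64(nan)]
rim 0.0828 -22.62 [0.4564 0.1741 0.045 ]
plate 0.0598 -22.63 [0.4562 0.1745 0.0586]
plate edge 0.0793 -22.62 [0.4561 0.1742 0.0586]
shift tool cm [ 1.35999934 -0.02159966  0.03180515] [1.35999905 0.00400242 0.02648546]
predicted hole in crop 228.79820575678474 174.67153849704152 radius 31.215433867363235
predicted hole in crop 570.7213015739204 174.68602621528055 radius 31.197578838524823
```

```bash
python3 -c "
from workcell import *
print(finish_job())"
```

```text
the job is handed in; nothing more can be done
None
```

I handed the job in at about 13.6 s, with the plate still gripped at 60 N over the housing. `finish_job` gave no verdict.

**What I did:** I gripped the drawer handle and pulled until it hit the end stop. Then I took the plate by its bar, lifted it clear, carried it to the housing and lined it up using the wrist camera.

**Last checks:**
- **Height and level:** the underside is about 9.5 mm above the rim. It is level to within about 0.2 mm between the three points that gave depth; the fourth gave no reading.
- **Alignment:** the plate is about 0.3 mm off-centre at most, and its angle matches the housing's to about 0.02°. Both far threaded holes showed through the plate's holes where expected, to about 0.5 mm by eye.
- **Near holes:** I didn't check these two directly, because the gripper hid them from the wrist camera. Their alignment follows from the plate's overall position. The camera calibration is only good to about 2 mm.
- **Disagreement:** the fixed side and scene cameras put the housing's centre up to about 4 mm from the wrist camera's figure. I used the closer wrist view.
- **Rest of the scene:** the drawer stayed fully open. The slide box looked unmoved in the last view; I didn't check the beaker and vial up close at the end, but the arm never went near them.

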